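# Draw the rolling pin out of the bamboo crate

### The arm

A 6-joint arm with a two-finger parallel gripper is mounted at the origin on the work surface. World frame = base frame: x ahead of the robot, y to its left, z up, the work surface at z = 0. Lengths are in m, angles in rad, forces in N, time in s.
With the tool pointing down it reaches from about 0.35 to 0.975 m from the base axis. Payload 4.9 kg.
Tool frame: the origin (TCP) lies on the front face of the gripper's body, between the roots of the fingers; the fingertips stand 73 mm ahead of it and the grasp point (between the pads) lies 54 mm ahead of it; z points along the fingers, y is the line along which they close (so a half turn about z gives the same grasp; the last joint's range is limited). The gripper opens to 85 mm and grips with 20 to 120 N. Pads are 22 mm wide; open, the fingers measure 114 mm over their backs; the gripper's body (76 mm by 85 mm) begins 54 mm behind the grasp point. The pads swing forward as they close: fully open they stand 13 mm farther back than shut.
Start: joints at [-1.4, 0.053, 1.613, -0, 1.476, -0.119], TCP at [0.179, -0.599, 0.304] pointing down, gripper open.
Joint ranges: [-3.01, 3.01], [-1.01, 2.22], [0.06, 2.58], [-1.02, 4.17], [0.09, 2.62], [-3.14, 3.14]. Speed limits (rad/s): [2.57, 2.57, 3.14, 3.14, 3.14, 3.14].

### API

Orientations are given as a rotation vector (axis times angle).
In Python, from station import status, imaging, order gives the robot as it stands.
- The arm moves only by the tool arm_command, never from a script. Its argument "increments" is a list of rows, each an object with "slide": the shift along the tool's x, y, z in m, a list of three; "spin": the turn about the tool's z in degrees; "gripper": the opening, from -1 (shut) to 1 (fully open). In form: [{"slide": [x, y, z], "spin": spin, "gripper": gripper}, ...]. A call has 1 to 8 rows; each row is the pose to reach, as a shift and turn from the pose commanded when the call began, along the tool's axes at that moment; what a row does not reach only later rows make up. A row lasts 1/12 s, in which the tool goes at most 41.7 mm and 7.16 degrees, less where a joint would pass 70% of its speed; a pose out of reach is approached as far as the arm can. A call with a gripper value outside its range is refused whole. The fingers move at their own pace and stop on an object; "newtons" is the grip in N (left out, the last holds). Time passes only in rows, so rows that repeat a pose let the fingers close. It gives the time, the measured TCP pose, the force, the opening and the grip force at its end, in the units of the state.
- status.get_obs(): the state, without advancing time (a new reading comes with each control period).
- imaging.get_image(name): name is "scene" or "top" or "wrist"; returns a dict with "frame" (480x640x3 uint8, red, green, blue), "vfov" (degrees; the focal length in pixels is half the picture's height over the tangent of half this angle, whatever the lens; pixels are square), "cx", "cy" (the principal point, pixels), "k1" (the pictures are not rectified: a ray, as slopes to the right and down, at radius r is drawn at 1 + k1 r^2 times it, then the intrinsics apply), "view" (4x4, takes a point from world to camera coordinates); the wrist camera has in their place "mount" (4x4, takes a point from camera to tool coordinates, whose origin is the TCP and whose axes are the flange's). Camera axes: x right, y up, looking along -z (the intrinsics and any distortion apply to the point x, -y, -z); pixel columns grow to the right and rows downward; lengths in m; the calibration is good to about 2 mm. A picture is of the moment at which its call begins: read the wrist's pose just before it. There is no depth.
- order.finish_job(): hands the job in; it is judged then, once.
The state is a dict: "t": time; "q": joint angles; "dq": joint speeds; "effort": joint torques, N m; "tool_pos": TCP position; "tool_rot": TCP orientation; "contact_force": force on the tool from outside, world axes, zero at the start; "wrist_torque": the same for the moment, N m; "opening": finger opening in m; "grip_force": force on a finger pad.
Only numpy, scipy, OpenCV 4.12 (cv2) and the standard library are available. Lean on these libraries where they do the work, as an engineer would, in place of code of your own. Each camera call takes 0.05 s, during which the arm holds its last target. There are 200 camera calls.

### The job

Lift the loose lid off the bamboo crate by its bar handle and set it down, without dropping it, on the narrow two-pole rack, so that it rests flat, lengthwise along the poles and centred, and let go. Then draw the rolling pin out through the crate's opening, tilting it so that it slides out slantwise from under the fixed cover, and finish while still holding it in the gripper, level and still, with the whole pin at least 10 cm above the crate's top and clear of crate, rack and lid. Leave the jug, pot, funnel, tin and mug where they stand.

Things in the scene. Friction and masses are not known exactly. Their poses are not given: they have to be found in the camera images.
- crate: Low bamboo crate, fixed. Outside 150 (x) x 340 (y) mm; origin at the centre of its underside, on the table. Walls 10 mm thick, rim at 92 mm; inner floor at 12 mm, inside 130 x 320 mm. A fixed cover roofs its -y end. The opening, x -65 to +65 and y -30 to +160 mm, is at first closed by the loose lid; the pin lies inside on two bearers.
- cover_edge (a point): Middle of the lower edge of the crate's fixed cover, where the opening begins (crate frame 0, -30, 92 mm). The cover is 10 mm thick, underside at 92 and top at 102 mm over the table, and runs from here to the crate's -y end (y = -170 mm).
- bearers (a point): Point on the crate's inner floor, midway between the two notched cross bearers that carry the pin (crate frame 0, 15, 12 mm). The bearers, 12 mm thick, stand 60 mm to either side of it along the crate's y (at y = -45 and +75 mm); their notch bottoms are 41 mm and the notch cheeks 57 mm above the table.
- lid: Loose bamboo-slat lid, a board 150 (x) x 194 (y) x 10 mm, about 0.25 kg, lying on the crate's rim over the opening, its centre at y = +73 mm in the crate frame. Origin at the centre of the board's underside, z up. In the middle of its top stands a solid wooden bar handle 20 mm wide (x), 90 mm long (y), from 10 to 46 mm above the origin.
- pin: Plain wooden rolling pin, 300 mm long along its y axis, about 0.11 kg; origin at its centre (and centre of mass). Its middle 190 mm is 26 mm thick, the two 55 mm end grips 18 mm. It lies along the crate's y axis, on x = 0, its axis 54 mm above the table, its centre within 5 mm of the crate's, the -y part under the fixed cover: it cannot be lifted straight out.
- pin_front (a point): End of the pin that lies in the opening (pin frame y = +150 mm)
- pin_tail (a point): End of the pin that lies under the fixed cover (pin frame y = -150 mm)
- rack: Narrow raised rack, fixed to the table: two bamboo poles 22 mm thick and 240 mm long along the rack's x axis, at y = -40 and +40 mm, their tops 120 mm above the table, on four legs. Origin on the table under its middle.
- jug: Aluminium jug, 150 mm tall, about 110 mm wide, handle at its +y side; origin under its centre. Leave alone.
- pot: Low clay pot, 75 mm tall, 120 mm wide; origin under its centre. Leave alone.
- funnel: White plastic funnel standing mouth down, 130 mm tall, 110 mm wide; origin under its centre. Leave alone.
- tin: Steel tin, 85 mm tall, 64 mm wide; origin under its centre. Leave alone.
- mug: White mug, 80 mm tall, 76 mm wide; origin under its centre. Leave alone.

How it is judged:
By the outcome, as a careful person would: the job done as asked, in the order asked, and still so for the second after the job is handed in, while the arm keeps its last pose, push and grip.
It also fails if it takes over 58 s, if anything falls off the work surface, if the arm or the gripper's body presses on something with over 40 N, if the wrist force passes 120 N, or if a joint passes its speed limit or range.

## Working session

There is one attempt and no reset: what is moved stays moved. The work goes in short steps, Python scripts to look and compute and a tool call to move; the robot and the scene stay as the last step left them, time stands still between calls to the robot, and variables do not carry over. Pictures are saved under pics/ and viewed, at most 10 in all, crops included, and the job is handed in when it is done.

Besides the shell and the picture viewer there is one more tool, called as a command line: name --argument value ..., lists and objects as JSON in quotes. arm_command: Moves the arm, as the interface text tells. Its arguments: {"type":"object","properties":{"increments":{"type":"array","items":{"type":"object","properties":{"slide":{"type":"array","items":{"type":"number"}},"spin":{"type":"number"},"gripper":{"type":"number"}}}},"newtons":{"type":"number"}},"required":["increments"]}

```bash
ls; mkdir -p pics; python3 - <<'E'
from station import status, imaging
import cv2,pickle
o=status.get_obs();print({k:o[k] for k in('t','tool_pos','tool_rot','opening')})
for n in('scene','top'):
    d=imaging.get_image(n);cv2.imwrite(f'pics/{n}0.png',d['frame'][:,:,::-1]);pickle.dump(d,open(f'{n}0.pkl','wb'))
    print(n,d['vfov'],d['cx'],d['cy'],d['k1'],d['view'])
E
```

```text
pics
{'t': 0.0, 'tool_pos': array([ 0.17850826, -0.59847563,  0.30267473]), 'tool_rot': array([-3.10667930e+00, -4.53334853e-01,  7.44099312e-05]), 'opening': 0.08518706818167182}
scene 46.22583782751218 323.01494536531726 238.34973511556413 -0.12064777705682297 [[-0.25675546  0.96640015 -0.01214009  0.05883144]
 [-0.81275513 -0.20910353  0.54378747  0.38733186]
 [ 0.52297775  0.14948732  0.83913516 -1.69328754]
 [ 0.          0.          0.          1.        ]]
top 50.18422405556525 326.7267583955525 230.8665172158203 -0.008155801933054261 [[ 0.02220978 -0.99950731  0.02217818  0.04153719]
 [ 0.99226988  0.0247473   0.12160615 -0.54260046]
 [-0.12209509  0.0193059   0.99233063 -1.10721821]
 [ 0.          0.          0.          1.        ]]
```

View pics/scene0.png

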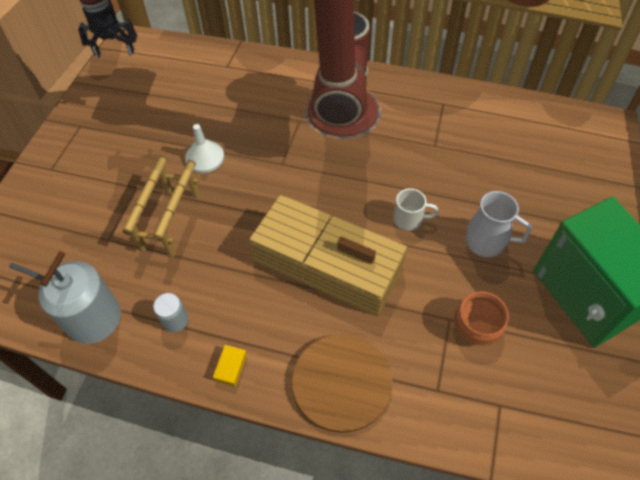

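View pics/top0.png

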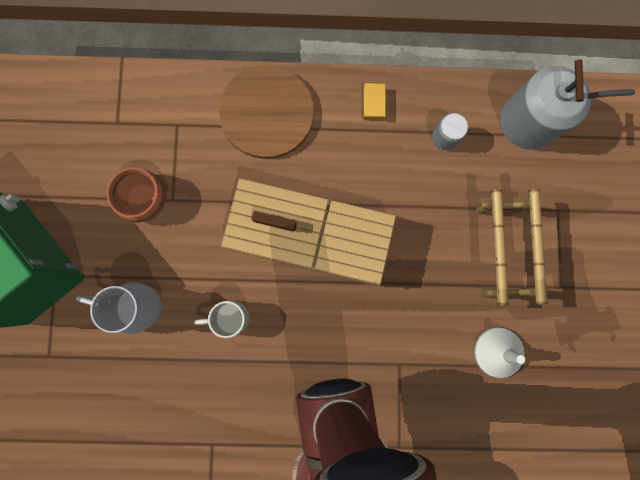

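```bash
python3 - <<'E'
import cv2,numpy as np
t=cv2.imread('pics/top0.png');s=cv2.imread('pics/scene0.png')
def c(i,x,y,w,h,k=4):
    o=cv2.resize(i[y:y+h,x:x+w],None,fx=k,fy=k,interpolation=cv2.INTER_CUBIC)
    for u in range(-(-x//20)*20,x+w,20): cv2.putText(o,str(u),((u-x)*k,10),0,.35,(255,255,255));cv2.line(o,((u-x)*k,12),((u-x)*k,18),(255,255,255))
    for v in range(-(-y//20)*20,y+h,20): cv2.putText(o,str(v),(0,(v-y)*k+4),0,.35,(255,255,255));cv2.line(o,(24,(v-y)*k),(30,(v-y)*k),(255,255,255))
    return o
cv2.imwrite('pics/a1.png',c(t,215,170,190,120))
cv2.imwrite('pics/a2.png',np.hstack([c(t,470,180,100,135),c(s,115,145,95,135)]))
cv2.imwrite('pics/a3.png',c(s,240,190,170,125))
E
```

```text
(no output)
```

View pics/a1.png

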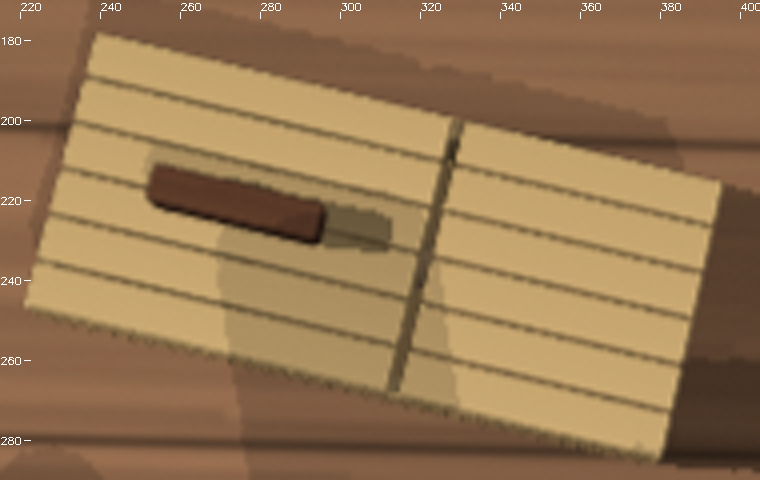

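View pics/a2.png

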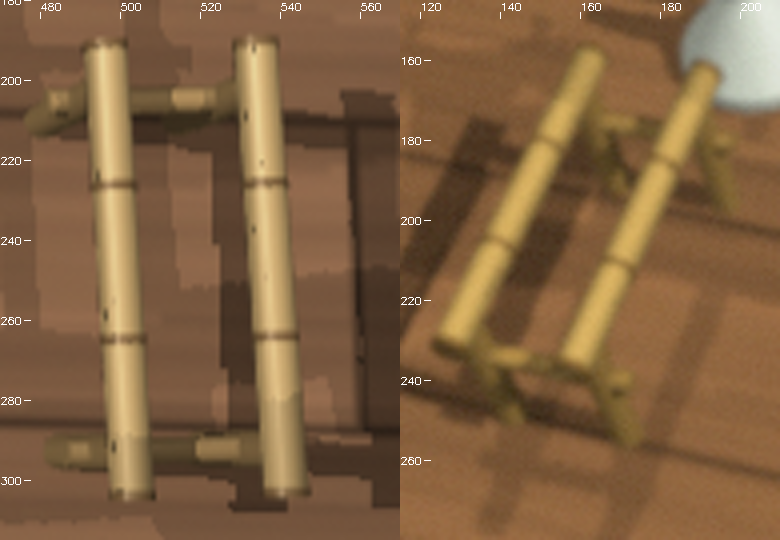

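View pics/a3.png

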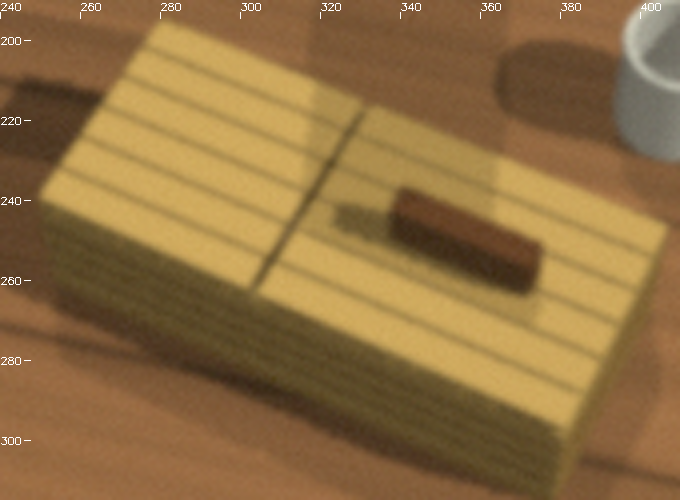

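```bash
cat > h.py <<'E'
import numpy as np,pickle
from scipy.optimize import least_squares
from scipy.spatial.transform import Rotation as R
def ray(d,uv,view=None):
    f=240/np.tan(np.radians(d['vfov'])/2)
    p=(np.array(uv,float)-[d['cx'],d['cy']])/f
    q=p.copy()
    for _ in range(30): q=p/(1+d['k1']*(q@q))
    V=np.array(d['view'] if view is None else view)
    return -V[:3,:3].T@V[:3,3], V[:3,:3].T@np.array([q[0],-q[1],-1])
def atz(d,uv,z,view=None):
    o,r=ray(d,uv,view); return o+r*(z-o[2])/r[2]
def tri(*rs):
    A=0;b=0
    for o,r in rs:
        r=r/np.linalg.norm(r);P=np.eye(3)-np.outer(r,r);A=A+P;b=b+P@o
    x=np.linalg.solve(A,b); return x,[np.linalg.norm(np.cross(x-o,r/np.linalg.norm(r))) for o,r in rs]
E
python3 - <<'E'
from h import *
np.set_printoptions(precision=4,suppress=True)
t=pickle.load(open('top0.pkl','rb'));s=pickle.load(open('scene0.pkl','rb'))
P={'A':((239,178.25),(379.5,297.5),.102),'B':((221.25,246.25),(407,246.25),.102),'C':((395.5,216),(250,239.25),.102),'D':((380,285.25),(281.25,195),.102),
'H':((274.2,220.1),(356.6,246.7),.148),
'p1far':((496,190.5),(159.75,235.5),.12),'p1near':((503,304),(191.5,162),.12),'p2far':((534,190.25),(128.25,231.75),.12),'p2near':((541.5,303.5),(163.75,157),.12)}
for k,(a,b,z) in P.items():
    x,e=tri(ray(t,a),ray(s,b)); print(k,x,np.array(e),atz(t,a,z)[:2],atz(s,b,z)[:2])
E
```

```text
A [0.6411 0.2417 0.0987] [0.0018 0.0018] [0.64  0.243] [0.6433 0.2401]
B [0.4955 0.2744 0.0997] [0.0005 0.0005] [0.4954 0.2734] [0.4967 0.2749]
C [ 0.5682 -0.0879  0.0995] [0.0007 0.0007] [ 0.568  -0.0882] [ 0.5696 -0.0863]
D [ 0.4223 -0.0565  0.0962] [0.0012 0.0012] [ 0.4225 -0.0569] [ 0.4263 -0.0535]
H [0.548  0.1639 0.135 ] [0.0009 0.0009] [0.5463 0.162 ] [0.5558 0.1661]
p1far [ 0.6238 -0.2935  0.1205] [0.0021 0.0021] [ 0.6245 -0.2958] [ 0.6236 -0.2914]
p1near [ 0.3897 -0.3077  0.1146] [0.0003 0.0003] [ 0.3898 -0.3059] [ 0.3938 -0.3045]
p2far [ 0.6284 -0.3775  0.1119] [0.002 0.002] [ 0.6272 -0.3762] [ 0.6328 -0.3704]
p2near [ 0.3923 -0.386   0.1162] [0.0009 0.0009] [ 0.3925 -0.3852] [ 0.3952 -0.3827]
```

```bash
cat >> h.py <<'E'
def go(x,y,z,yaw):
    "slide and spin to bring TCP to xyz with tool y at world angle yaw (deg, mod 180)"
    from station import status
    o=status.get_obs();M=R.from_rotvec(o['tool_rot']).as_matrix()
    s=M.T@(np.array([x,y,z])-o['tool_pos'])
    a=np.degrees(np.arctan2(M[1,1],M[0,1]));d=(yaw-a+90)%180-90
    print('slide',s.round(4),'spin',round(-d,2),'| pos',o['tool_pos'].round(4),'yaw',round(a,2),'q',np.round(o['q'],2),'t',o['t'],'F',np.round(o['contact_force'],1),'op',round(o['opening'],4),'gf',round(o['grip_force'],1),'tilt',np.round(M[:,2],3))
E
python3 -c "
from h import *
go(.5476,.1642,.33,-12.6)"
```

```text
slide [ 0.5716 -0.6255 -0.0259] spin -60.79 | pos [ 0.1785 -0.5985  0.3028] yaw -73.39 q [-1.4   0.05  1.61  0.    1.48 -0.12] t 0.1 F [ 0.   0.5 -0. ] op 0.0852 gf 0.0 tilt [-0.     0.002 -1.   ]
```

arm_command --increments '[{"slide": [0.572, -0.625, -0.026], "spin": -61, "gripper": 1}, {"slide": [0.572, -0.625, -0.026], "spin": -61, "gripper": 1}, {"slide": [0.572, -0.625, -0.026], "spin": -61, "gripper": 1}, {"slide": [0.572, -0.625, -0.026], "spin": -61, "gripper": 1}, {"slide": [0.572, -0.625, -0.026], "spin": -61, "gripper": 1}, {"slide": [0.572, -0.625, -0.026], "spin": -61, "gripper": 1}, {"slide": [0.572, -0.625, -0.026], "spin": -61, "gripper": 1}, {"slide": [0.572, -0.625, -0.026], "spin": -61, "gripper": 1}]'

```text
t: 0.77
tool_pos: [0.3241, -0.2971, 0.3137]
tool_rot: [-2.505, -1.895, -0.0]
contact_force: [1.0, -1.2, 0.6]
opening: 0.0859
grip_force: 0.0
```

```bash
python3 -c "
from h import *
go(.5476,.1642,.33,-12.6)"
```

```text
slide [ 0.5047  0.0895 -0.0162] spin -3.19 | pos [ 0.3241 -0.2971  0.3137] yaw -15.79 q [-0.91 -0.42  2.01  0.    1.55 -0.64] t 0.7667 F [ 1.  -1.2  0.6] op 0.0859 gf 0.0 tilt [-0.  0. -1.]
```

arm_command --increments '[{"slide": [0.505, 0.09, -0.016], "spin": -3.2}, {"slide": [0.505, 0.09, -0.016], "spin": -3.2}, {"slide": [0.505, 0.09, -0.016], "spin": -3.2}, {"slide": [0.505, 0.09, -0.016], "spin": -3.2}, {"slide": [0.505, 0.09, -0.016], "spin": -3.2}, {"slide": [0.505, 0.09, -0.016], "spin": -3.2}, {"slide": [0.505, 0.09, -0.016], "spin": -3.2}, {"slide": [0.505, 0.09, -0.016], "spin": -3.2}]'

```text
validation failed for argument at $.in...
```

```bash
python3 -c "
from h import *
go(.5476,.1642,.33,-12.6)"
```

```text
slide [ 0.5047  0.0895 -0.0162] spin -3.19 | pos [ 0.3241 -0.2971  0.3137] yaw -15.79 q [-0.91 -0.42  2.01  0.    1.55 -0.64] t 0.7667 F [ 1.  -1.2  0.6] op 0.0859 gf 0.0 tilt [-0.  0. -1.]
```

arm_command --increments '[{"slide": [0.505, 0.09, -0.016], "spin": -3.2, "gripper": 1}, {"slide": [0.505, 0.09, -0.016], "spin": -3.2, "gripper": 1}, {"slide": [0.505, 0.09, -0.016], "spin": -3.2, "gripper": 1}, {"slide": [0.505, 0.09, -0.016], "spin": -3.2, "gripper": 1}, {"slide": [0.505, 0.09, -0.016], "spin": -3.2, "gripper": 1}, {"slide": [0.505, 0.09, -0.016], "spin": -3.2, "gripper": 1}, {"slide": [0.505, 0.09, -0.016], "spin": -3.2, "gripper": 1}, {"slide": [0.505, 0.09, -0.016], "spin": -3.2, "gripper": 1}]'

```text
t: 1.43
tool_pos: [0.4712, 0.0021, 0.3243]
tool_rot: [2.456, 1.958, -0.0]
contact_force: [-0.1, -1.4, 1.1]
opening: 0.0856
grip_force: 0.0
```

```bash
python3 -c "
from h import *
go(.5476,.1642,.33,-12.6)"
```

```text
slide [ 0.1751  0.0383 -0.0057] spin -0.28 | pos [0.4712 0.0021 0.3243] yaw -12.88 q [-0.15 -0.34  1.93 -0.    1.55  0.07] t 1.4333 F [-0.1 -1.4  1.1] op 0.0856 gf 0.0 tilt [ 0. -0. -1.]
```

Next move, then a wrist picture from there.

arm_command --increments '[{"slide": [0.175, 0.038, 0.02], "spin": -0.3, "gripper": 1}, {"slide": [0.175, 0.038, 0.02], "spin": -0.3, "gripper": 1}, {"slide": [0.175, 0.038, 0.02], "spin": -0.3, "gripper": 1}, {"slide": [0.175, 0.038, 0.02], "spin": -0.3, "gripper": 1}, {"slide": [0.175, 0.038, 0.02], "spin": -0.3, "gripper": 1}, {"slide": [0.175, 0.038, 0.02], "spin": -0.3, "gripper": 1}, {"slide": [0.175, 0.038, 0.02], "spin": -0.3, "gripper": 1}]'

```text
t: 2.02
tool_pos: [0.5469, 0.1621, 0.3037]
tool_rot: [-2.45, -1.966, 0.003]
contact_force: [0.4, 0.2, 0.3]
opening: 0.0853
grip_force: 0.0
```

```bash
cat >> h.py <<'E'
def wristview(d,o):
    T=np.eye(4);T[:3,:3]=R.from_rotvec(o['tool_rot']).as_matrix();T[:3,3]=o['tool_pos']
    return np.linalg.inv(T@np.array(d['mount']))
def shot(n,name):
    from station import status,imaging
    import cv2
    o=status.get_obs();d=imaging.get_image(n)
    if n=='wrist': d['view']=wristview(d,o)
    cv2.imwrite(f'pics/{name}.png',d['frame'][:,:,::-1]);pickle.dump(d,open(name+'.pkl','wb'));return d
def proj(d,p):
    V=d['view'];c=V[:3,:3]@np.array(p)+V[:3,3];q=np.array([c[0],-c[1]])/-c[2];f=240/np.tan(np.radians(d['vfov'])/2)
    return q*(1+d['k1']*(q@q))*f+[d['cx'],d['cy']]
E
python3 -c "
from h import *
d=shot('wrist','w1')
go(.5476,.1642,.33,-12.6);print(-d['view'][:3,:3].T@d['view'][:3,3],d['vfov'])"
```

```text
slide [ 0.0029  0.0001 -0.0259] spin -0.0 | pos [0.5468 0.1613 0.3041] yaw -12.6 q [ 0.16 -0.08  1.74 -0.    1.48  0.38] t 2.0667 F [ 0.1  0.5 -0.7] op 0.0852 gf 0.0 tilt [-0.001 -0.001 -1.   ]
[0.56222841 0.22876261 0.37310326] 60.65628337607356
```

View pics/w1.png

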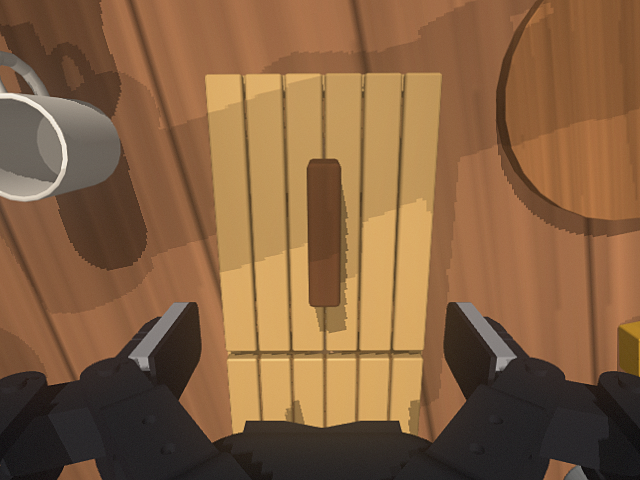

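```bash
python3 - <<'E'
from h import *
np.set_printoptions(precision=4,suppress=True)
d=pickle.load(open('w1.pkl','rb'));t=pickle.load(open('top0.pkl','rb'))
u=np.array([np.cos(np.radians(77.4)),np.sin(np.radians(77.4))])
a=atz(d,(324,165),.148);b=atz(d,(324,303.5),.148)
print('handle ends',a,b,np.linalg.norm(a-b),(a+b)/2)
for p in [(307.5,180),(341,180),(309,290),(340,290)]: print('hside',atz(d,p,.148)[:2])
L=[atz(d,p,.102) for p in[(206,74),(441,73),(228.5,351),(422,351)]]
for x in L: print('lid',x[:2])
print(np.mean(L,0),[np.degrees(np.arctan2(*(L[i]-L[j])[1::-1])) for i,j in((0,1),(2,3),(0,2),(1,3))])
# height: same points two views (wrist, top)
print('H',tri(ray(d,(324,234.3)),ray(t,(274.2,220.1))))
print('A',tri(ray(d,(441,73)),ray(t,(239,178.25))),'B',tri(ray(d,(206,74)),ray(t,(221.25,246.25))))
E
```

```text
handle ends [0.5584 0.2079 0.148 ] [0.5408 0.1282 0.148 ] 0.08161127013210967 [0.5496 0.1681 0.148 ]
hside [0.5478 0.2019]
hside [0.5657 0.198 ]
hside [0.534  0.1386]
hside [0.5519 0.1346]
lid [0.4983 0.274 ]
lid [0.6403 0.243 ]
lid [0.4588 0.0854]
lid [0.5993 0.0544]
[0.5492 0.1642 0.102 ] [np.float64(167.72305695453338), np.float64(167.5475199446252), np.float64(78.16561876653971), np.float64(77.73664462861689)]
H (array([0.5491, 0.164 , 0.1261]), [np.float64(0.0003537364634672234), np.float64(0.000353736463467211)])
A (array([0.6399, 0.2429, 0.1029]), [np.float64(0.00017204925189777723), np.float64(0.00017204925189779114)]) B (array([0.4962, 0.2753, 0.093 ]), [np.float64(0.0001914766957436359), np.float64(0.00019147669574359443)])
```

```bash
python3 -c "
from h import *
go(.549,.1645,.179,-12.4)"
```

```text
slide [0.0037 0.0015 0.1251] spin -0.2 | pos [0.5468 0.1613 0.3041] yaw -12.6 q [ 0.16 -0.08  1.74 -0.    1.48  0.38] t 2.0667 F [ 0.1  0.5 -0.7] op 0.0852 gf 0.0 tilt [-0.001 -0.001 -1.   ]
```

arm_command --increments '[{"slide": [0.0037, 0.0015, 0.02], "spin": -0.2, "gripper": 1}, {"slide": [0.0037, 0.0015, 0.05], "spin": -0.2, "gripper": 1}, {"slide": [0.0037, 0.0015, 0.08], "spin": -0.2, "gripper": 1}, {"slide": [0.0037, 0.0015, 0.105], "spin": -0.2, "gripper": 1}, {"slide": [0.0037, 0.0015, 0.12], "spin": -0.2, "gripper": 1}, {"slide": [0.0037, 0.0015, 0.125], "spin": -0.2, "gripper": 1}, {"slide": [0.0037, 0.0015, 0.125], "spin": -0.2, "gripper": 1}, {"slide": [0.0037, 0.0015, 0.125], "spin": -0.2, "gripper": -1}]' --newtons 60

```text
t: 2.73
tool_pos: [0.5499, 0.1643, 0.1808]
tool_rot: [2.449, 1.966, 0.002]
contact_force: [0.2, -0.7, -0.3]
opening: 0.0754
grip_force: 0.0
```

arm_command --increments '[{"slide": [0, 0, 0], "spin": 0, "gripper": -1}, {"slide": [0, 0, 0], "spin": 0, "gripper": -1}, {"slide": [0, 0, 0], "spin": 0, "gripper": -1}, {"slide": [0, 0, 0], "spin": 0, "gripper": -1}, {"slide": [0, 0, 0], "spin": 0, "gripper": -1}, {"slide": [0, 0, 0], "spin": 0, "gripper": -1}]'

```text
t: 3.23
tool_pos: [0.5499, 0.1654, 0.1805]
tool_rot: [2.448, 1.968, 0.002]
contact_force: [0.1, -0.2, 2.5]
opening: 0.0192
grip_force: 60.1
```

```bash
python3 -c "
from h import *
go(.5085,-.341,.28,-87.7)"
```

```text
slide [-0.5034  0.0683 -0.0997] spin 75.31 | pos [0.5499 0.1654 0.1805] yaw -12.39 q [0.16 0.04 1.84 0.   1.26 0.38] t 3.2333 F [ 0.1 -0.2  2.5] op 0.0192 gf 60.1 tilt [ 0.002  0.    -1.   ]
```

arm_command --increments '[{"slide": [0, 0, -0.004], "spin": 0, "gripper": -1}, {"slide": [0, 0, -0.012], "spin": 0, "gripper": -1}, {"slide": [0, 0, -0.026], "spin": 0, "gripper": -1}, {"slide": [0, 0, -0.046], "spin": 0, "gripper": -1}, {"slide": [0, 0, -0.07], "spin": 0, "gripper": -1}, {"slide": [-0.02, 0, -0.09], "spin": 4, "gripper": -1}, {"slide": [-0.045, 0.0, -0.1], "spin": 8, "gripper": -1}, {"slide": [-0.075, 0.0, -0.105], "spin": 12, "gripper": -1}]'

```text
t: 3.9
tool_pos: [0.5341, 0.092, 0.2886]
tool_rot: [2.64, 1.699, 0.007]
contact_force: [0.0, 0.3, -1.4]
opening: 0.0193
grip_force: 59.4
```

```bash
python3 -c "
from h import *
go(.5085,-.341,.28,-87.7)"
```

```text
slide [-0.4048  0.1561  0.0082] spin 63.23 | pos [0.5341 0.092  0.2886] yaw -24.47 q [ 0.03 -0.14  1.82  0.    1.45  0.46] t 3.9 F [ 0.   0.3 -1.4] op 0.0193 gf 59.4 tilt [ 0.005  0.    -1.   ]
```

arm_command --increments '[{"slide": [-0.03, 0.011, 0], "spin": 4.5, "gripper": -1}, {"slide": [-0.06, 0.023, 0], "spin": 9, "gripper": -1}, {"slide": [-0.09, 0.034, 0], "spin": 14, "gripper": -1}, {"slide": [-0.12, 0.046, 0], "spin": 19, "gripper": -1}, {"slide": [-0.15, 0.058, 0], "spin": 24, "gripper": -1}, {"slide": [-0.18, 0.069, 0], "spin": 29, "gripper": -1}, {"slide": [-0.21, 0.081, 0], "spin": 34, "gripper": -1}, {"slide": [-0.24, 0.092, 0], "spin": 38, "gripper": -1}]'

```text
t: 4.57
tool_pos: [0.5176, -0.1662, 0.2857]
tool_rot: [3.052, 0.743, 0.001]
contact_force: [0.8, 0.4, -2.0]
opening: 0.0192
grip_force: 59.3
```

```bash
python3 -c "
from h import *
go(.5085,-.341,.28,-87.7)"
```

```text
slide [-0.0885  0.1511  0.0058] spin 25.06 | pos [ 0.5176 -0.1662  0.2857] yaw -62.64 q [-0.45 -0.13  1.82  0.    1.45  0.65] t 4.5667 F [ 0.8  0.4 -2. ] op 0.0192 gf 59.3 tilt [ 0.001 -0.    -1.   ]
```

arm_command --increments '[{"slide": [-0.016, 0.027, 0], "spin": 4.5, "gripper": -1}, {"slide": [-0.032, 0.055, 0], "spin": 9, "gripper": -1}, {"slide": [-0.048, 0.082, 0.002], "spin": 14, "gripper": -1}, {"slide": [-0.064, 0.11, 0.003], "spin": 18, "gripper": -1}, {"slide": [-0.078, 0.133, 0.005], "spin": 22, "gripper": -1}, {"slide": [-0.086, 0.147, 0.006], "spin": 25, "gripper": -1}, {"slide": [-0.0885, 0.151, 0.006], "spin": 25, "gripper": -1}, {"slide": [-0.0885, 0.151, 0.006], "spin": 25, "gripper": -1}]'

```text
t: 5.23
tool_pos: [0.5092, -0.3404, 0.2791]
tool_rot: [-3.141, -0.07, -0.0]
contact_force: [-0.1, 1.1, -3.0]
opening: 0.0191
grip_force: 59.3
```

```bash
python3 -c "
from h import *
go(.5085,-.341,.28,-87.7)
d=shot('wrist','w2');shot('top','t2')
for n,p in dict(p1f=(.6245,-.2958,.12),p1n=(.3898,-.3059,.12),p2f=(.6272,-.3762,.12),p2n=(.3925,-.3852,.12)).items(): print(n,proj(d,p).round(1))
"
```

```text
slide [-0.0007  0.0006 -0.0009] spin 0.27 | pos [ 0.5092 -0.3404  0.2791] yaw -87.43 q [-0.71  0.04  1.67  0.    1.43  0.82] t 5.2333 F [-0.1  1.1 -3. ] op 0.0191 gf 59.3 tilt [ 0.  0. -1.]
p1f [245.7  25.2]
p1n [262.5 417.8]
p2f [404.1  27.3]
p2n [382.7 418.9]
```

View pics/w2.png

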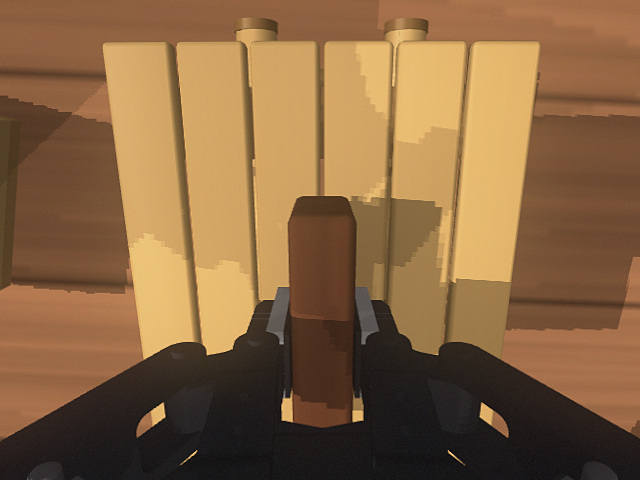

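```bash
python3 - <<'E'
from h import *
np.set_printoptions(precision=4,suppress=True)
d=pickle.load(open('w2.pkl','rb'));t=pickle.load(open('top0.pkl','rb'))
for z in(.109,.12): print(z,[atz(d,p,z)[:2] for p in((256.5,26),(406,26))])
print(tri(ray(d,(256.5,20)),ray(t,(496,190.5))),tri(ray(d,(406,20)),ray(t,(534,190.25))))
L=[atz(d,p,.279-.077) for p in((104,43),(540,41))]
print('lid',L,np.linalg.norm(L[0]-L[1]),'mid',(L[0]+L[1])/2)
m=(L[0]+L[1])/2; e=(L[0]-L[1])/np.linalg.norm(L[0]-L[1]);print('lid dir',np.degrees(np.arctan2(-e[0],e[1])))
E
python3 - <<'E'
import cv2
i=cv2.imread('pics/t2.png')[170:330,430:600];cv2.imwrite('pics/t2c.png',cv2.resize(i,None,fx=3.7,fy=3.7,interpolation=2))
E
```

```text
0.109 [array([ 0.6266, -0.2996]), array([ 0.6303, -0.379 ])]
0.12 [array([ 0.6244, -0.3013]), array([ 0.6278, -0.3771])]
(array([ 0.6281, -0.2997,  0.1095]), [np.float64(0.0013125397941130446), np.float64(0.0013125397941128037)]) (array([ 0.6291, -0.3768,  0.1193]), [np.float64(0.0016469110446132766), np.float64(0.0016469110446129009)])
lid [array([ 0.6003, -0.2637,  0.202 ]), array([ 0.6074, -0.4072,  0.202 ])] 0.1436276933624537 mid [ 0.6038 -0.3354  0.202 ]
lid dir 2.8379830444147705
```

View pics/t2c.png

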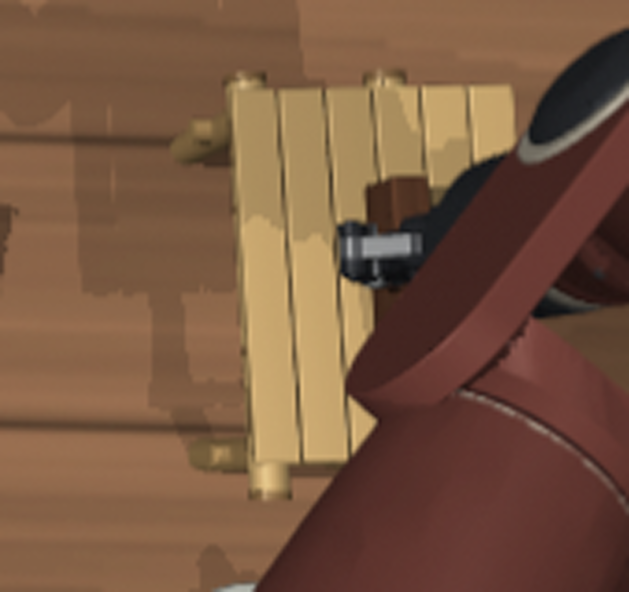

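arm_command --increments '[{"slide": [-0.0005, 0.003, 0.008], "spin": 0, "gripper": -1}, {"slide": [-0.0005, 0.003, 0.022], "spin": 0, "gripper": -1}, {"slide": [-0.0005, 0.003, 0.038], "spin": 0, "gripper": -1}, {"slide": [-0.0005, 0.003, 0.052], "spin": 0, "gripper": -1}, {"slide": [-0.0005, 0.003, 0.06], "spin": 0, "gripper": -1}, {"slide": [-0.0005, 0.003, 0.065], "spin": 0, "gripper": -1}, {"slide": [-0.0005, 0.003, 0.0665], "spin": 0, "gripper": -1}, {"slide": [-0.0005, 0.003, 0.067], "spin": 0, "gripper": -1}]'

```text
t: 6.0
tool_pos: [0.5092, -0.3423, 0.2113]
tool_rot: [-3.141, -0.072, 0.0]
contact_force: [-0.1, -0.1, -2.1]
opening: 0.0195
grip_force: 59.4
```

arm_command --increments '[{"slide": [0, 0, 0.0007], "spin": 0, "gripper": -1}, {"slide": [0, 0, 0.0014], "spin": 0, "gripper": -1}, {"slide": [0, 0, 0.002], "spin": 0, "gripper": -1}, {"slide": [0, 0, 0.0025], "spin": 0, "gripper": -1}]'

```text
t: 6.33
tool_pos: [0.5093, -0.3427, 0.2097]
tool_rot: [3.14, 0.071, 0.001]
contact_force: [-0.1, -0.2, -2.2]
opening: 0.0191
grip_force: 59.4
```

```bash
python3 -c "
from h import *
go(.5085,-.3435,.208,-87.7)"
```

```text
slide [-0.0009  0.0008  0.0017] spin 0.3 | pos [ 0.5093 -0.3427  0.2097] yaw -87.4 q [-0.71  0.1   1.72 -0.    1.32  0.81] t 6.3333 F [-0.1 -0.2 -2.2] op 0.0191 gf 59.4 tilt [ 0.001 -0.001 -1.   ]
```

Not touching yet; lower on in 0.5 mm steps.

arm_command --increments '[{"slide": [0, 0, 0.0005], "spin": 0, "gripper": -1}, {"slide": [0, 0, 0.001], "spin": 0, "gripper": -1}, {"slide": [0, 0, 0.0015], "spin": 0, "gripper": -1}, {"slide": [0, 0, 0.002], "spin": 0, "gripper": -1}, {"slide": [0, 0, 0.002], "spin": 0, "gripper": -1}]'

```text
t: 6.75
tool_pos: [0.5093, -0.3426, 0.2085]
tool_rot: [3.14, 0.071, 0.0]
contact_force: [-4.1, 1.6, 5.2]
opening: 0.0192
grip_force: 60.4
```

arm_command --increments '[{"slide": [0, 0, 0.0005], "spin": 0, "gripper": -1}, {"slide": [0, 0, 0.0005], "spin": 0, "gripper": -1}, {"slide": [0, 0, 0.0005], "spin": 0, "gripper": 0.1}, {"slide": [0, 0, 0.0], "spin": 0, "gripper": 0.1}, {"slide": [0, 0, 0.0], "spin": 0, "gripper": 0.1}, {"slide": [0, 0, 0], "spin": 0, "gripper": 0.1}, {"slide": [0, 0, 0], "spin": 0, "gripper": 0.1}, {"slide": [0, 0, 0], "spin": 0, "gripper": 0.1}]' --newtons 20

```text
t: 7.42
tool_pos: [0.5091, -0.3425, 0.2068]
tool_rot: [-3.141, -0.071, 0.0]
contact_force: [1.0, 0.5, -0.6]
opening: 0.0471
grip_force: 0.0
```

arm_command --increments '[{"slide": [0, 0, -0.01], "spin": 0, "gripper": 0.1}, {"slide": [0, 0, -0.03], "spin": 0, "gripper": 0.1}, {"slide": [0, 0, -0.06], "spin": 0, "gripper": 0.1}, {"slide": [0, 0, -0.09], "spin": 0, "gripper": 0.1}, {"slide": [0, 0, -0.12], "spin": 0, "gripper": 0.1}, {"slide": [0, 0, -0.15], "spin": -5, "gripper": 0.1}, {"slide": [0, -0.03, -0.16], "spin": -10, "gripper": 0.1}, {"slide": [0, -0.06, -0.16], "spin": -15, "gripper": 0.1}]'

```text
t: 8.08
tool_pos: [0.5072, -0.2835, 0.373]
tool_rot: [3.098, 0.483, 0.01]
contact_force: [0.9, -0.0, 0.2]
opening: 0.047
grip_force: 0.0
```

```bash
python3 -c "
from h import *
go(.5344,.1045,.33,-12.4)"
```

```text
slide [ 0.1437 -0.3616  0.0412] spin -59.89 | pos [ 0.5072 -0.2835  0.373 ] yaw -72.29 q [-0.64 -0.09  1.64  0.    1.58  0.62] t 8.0833 F [ 0.9 -0.   0.2] op 0.047 gf 0.0 tilt [ 0.007 -0.005 -1.   ]
```

arm_command --increments '[{"slide": [0.144, -0.362, 0.04], "spin": -60, "gripper": 0.5}, {"slide": [0.144, -0.362, 0.04], "spin": -60, "gripper": 0.5}, {"slide": [0.144, -0.362, 0.04], "spin": -60, "gripper": 0.5}, {"slide": [0.144, -0.362, 0.04], "spin": -60, "gripper": 0.5}, {"slide": [0.144, -0.362, 0.04], "spin": -60, "gripper": 0.5}, {"slide": [0.144, -0.362, 0.04], "spin": -60, "gripper": 0.5}, {"slide": [0.144, -0.362, 0.04], "spin": -60, "gripper": 0.5}, {"slide": [0.144, -0.362, 0.04], "spin": -60, "gripper": 0.5}]'

```text
t: 8.75
tool_pos: [0.5298, 0.0503, 0.334]
tool_rot: [2.487, 1.917, 0.002]
contact_force: [0.5, 0.3, 0.4]
opening: 0.0644
grip_force: 0.0
```

```bash
python3 -c "
from h import *
go(.535,.105,.33,-12.4)"
```

```text
slide [ 0.0543 -0.0089  0.004 ] spin -2.35 | pos [0.5298 0.0503 0.334 ] yaw -14.75 q [-0.05 -0.19  1.79 -0.    1.54  0.21] t 8.75 F [0.5 0.3 0.4] op 0.0644 gf 0.0 tilt [ 0.002 -0.    -1.   ]
```

arm_command --increments '[{"slide": [0.02, -0.003, 0.004], "spin": -1, "gripper": 0.5}, {"slide": [0.045, -0.007, 0.004], "spin": -2, "gripper": 0.5}, {"slide": [0.054, -0.009, 0.004], "spin": -2.4, "gripper": 0.5}, {"slide": [0.054, -0.009, 0.004], "spin": -2.4, "gripper": 0.5}, {"slide": [0.054, -0.009, 0.004], "spin": -2.4, "gripper": 0.5}, {"slide": [0.054, -0.009, 0.004], "spin": -2.4, "gripper": 0.5}]'

```text
t: 9.25
tool_pos: [0.5356, 0.1017, 0.3294]
tool_rot: [2.454, 1.96, 0.0]
contact_force: [0.2, -0.6, 0.4]
opening: 0.0638
grip_force: 0.0
```

```bash
python3 -c "
from h import *
import cv2
go(.535,.105,.33,-12.4)
w=shot('wrist','w3');t=shot('top','t3');s=shot('scene','s3')
a=np.zeros((518,790,3),np.uint8);a[:480,:420]=w['frame'][:,120:540,::-1]
a[:,420:]=cv2.resize(t['frame'][180:320,460:560,::-1],(370,518),interpolation=2)
cv2.imwrite('pics/m3.png',a)"
```

```text
slide [ 0.0031 -0.0013 -0.0006] spin -0.38 | pos [0.5356 0.1017 0.3294] yaw -12.78 q [ 0.05 -0.15  1.77 -0.    1.53  0.27] t 9.25 F [ 0.2 -0.6  0.4] op 0.0638 gf 0.0 tilt [ 0. -0. -1.]
```

View pics/m3.png

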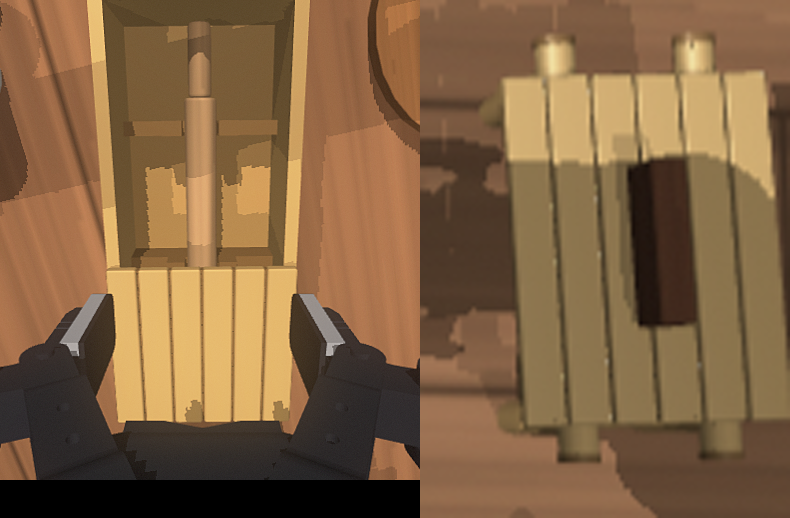

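```bash
python3 - <<'E'
from h import *
np.set_printoptions(precision=4,suppress=True)
d=pickle.load(open('w3.pkl','rb'))
ps={'front':((319.5,22),.063),'shoulder':((320.5,98),.067),'pin@edge':((322,264),.067),'coverL':((227,268),.102),'coverR':((417,268),.102)}
c=np.array([.5325,.093]);a=np.radians(-12.5);X=np.array([np.cos(a),np.sin(a)]);Y=np.array([-np.sin(a),np.cos(a)])
for k,(p,z) in ps.items():
    w=atz(d,p,z)[:2];print(k,w,'crate',(w-c)@X,(w-c)@Y)
E
```

```text
front [0.5658 0.2408] crate 0.0005192918662095189 0.15148768796185194
shoulder [0.5546 0.188 ] crate 0.0009858788293540116 0.09747766536050917
pin@edge [0.526  0.0565] crate 0.0015450616335665251 -0.03706657788418482
coverL [0.4569 0.0812] crate -0.07127468506991161 -0.027898989355686347
coverR [0.599 0.049] crate 0.07441910410881991 -0.028578704361507362
```

```bash
python3 -c "
from h import *
go(.5367,.1074,.107,-12.5)"
```

```text
slide [ 0.006  -0.0003  0.2222] spin -0.32 | pos [0.5356 0.1015 0.3292] yaw -12.82 q [ 0.05 -0.15  1.77 -0.    1.53  0.27] t 9.4 F [ 0.4  0.5 -0.2] op 0.0641 gf 0.0 tilt [ 0. -0. -1.]
```

arm_command --increments '[{"slide": [0.006, -0.0003, 0.03], "spin": -0.3, "gripper": 0.5}, {"slide": [0.006, -0.0003, 0.065], "spin": -0.3, "gripper": 0.5}, {"slide": [0.006, -0.0003, 0.1], "spin": -0.3, "gripper": 0.5}, {"slide": [0.006, -0.0003, 0.13], "spin": -0.3, "gripper": 0.5}, {"slide": [0.006, -0.0003, 0.155], "spin": -0.3, "gripper": 0.5}, {"slide": [0.006, -0.0003, 0.175], "spin": -0.3, "gripper": 0.5}, {"slide": [0.006, -0.0003, 0.19], "spin": -0.3, "gripper": 0.5}, {"slide": [0.006, -0.0003, 0.19], "spin": -0.3, "gripper": 0.5}]'

```text
t: 10.07
tool_pos: [0.5341, 0.1076, 0.1349]
tool_rot: [-2.447, -1.964, 0.01]
contact_force: [0.1, 0.5, -0.7]
opening: 0.0635
grip_force: 0.0
```

```bash
python3 -c "
from h import *
go(.5367,.1074,.107,-12.5)"
```

```text
slide [0.0004 0.0028 0.0279] spin 0.01 | pos [0.5341 0.1076 0.1349] yaw -12.49 q [ 0.06  0.03  1.93 -0.    1.18  0.28] t 10.0667 F [ 0.1  0.5 -0.7] op 0.0635 gf 0.0 tilt [-0.008 -0.001 -1.   ]
```

arm_command --increments '[{"slide": [0.0, 0.001, 0.008], "spin": 0, "gripper": 0.5}, {"slide": [0.0, 0.001, 0.016], "spin": 0, "gripper": 0.5}, {"slide": [0.0, 0.001, 0.024], "spin": 0, "gripper": 0.5}, {"slide": [0.0, 0.001, 0.028], "spin": 0, "gripper": 0.5}, {"slide": [0.0, 0.001, 0.028], "spin": 0, "gripper": 0.5}]'

```text
t: 10.48
tool_pos: [0.5371, 0.1083, 0.1103]
tool_rot: [-2.448, -1.968, 0.001]
contact_force: [-0.2, 0.9, -0.0]
opening: 0.064
grip_force: 0.0
```

arm_command --increments '[{"slide": [0, 0, 0], "spin": 0, "gripper": -1}, {"slide": [0, 0, 0], "spin": 0, "gripper": -1}, {"slide": [0, 0, 0], "spin": 0, "gripper": -1}, {"slide": [0, 0, 0], "spin": 0, "gripper": -1}, {"slide": [0, 0, 0], "spin": 0, "gripper": -1}, {"slide": [0, 0, 0], "spin": 0, "gripper": -1}]' --newtons 25

```text
t: 10.98
tool_pos: [0.5378, 0.1085, 0.1116]
tool_rot: [2.448, 1.968, 0.001]
contact_force: [-1.3, -1.1, 2.0]
opening: 0.0251
grip_force: 25.3
```

```bash
python3 -c "
from h import *
go(.5367,.1074,.107,-12.5)"
```

```text
slide [-0.0013 -0.0008  0.0046] spin 0.1 | pos [0.5378 0.1085 0.1116] yaw -12.4 q [0.06 0.07 1.93 0.   1.13 0.28] t 10.9833 F [-1.3 -1.1  2. ] op 0.0251 gf 25.3 tilt [ 0.001  0.    -1.   ]
```

arm_command --increments '[{"slide": [0, 0, -0.004], "spin": 0, "gripper": -1}, {"slide": [0, 0, -0.01], "spin": 0, "gripper": -1}, {"slide": [0, 0, -0.016], "spin": 0, "gripper": -1}, {"slide": [0, 0, -0.02], "spin": 0, "gripper": -1}, {"slide": [0, 0, -0.023], "spin": 0, "gripper": -1}, {"slide": [0, 0, -0.026], "spin": 0, "gripper": -1}, {"slide": [0, 0, -0.028], "spin": 0, "gripper": -1}, {"slide": [0, 0, -0.028], "spin": 0, "gripper": -1}]'

```text
t: 11.65
tool_pos: [0.5373, 0.1086, 0.1388]
tool_rot: [-2.448, -1.968, -0.0]
contact_force: [1.7, 1.0, -3.1]
opening: 0.025
grip_force: 25.0
```

```bash
python3 -c "
from h import *
from station import status
go(.5367,.1074,.107,-12.5);print(status.get_obs()['wrist_torque'])"
```

```text
slide [-0.0013 -0.0003  0.0318] spin 0.1 | pos [0.5373 0.1086 0.1388] yaw -12.4 q [0.06 0.03 1.92 0.   1.18 0.28] t 11.65 F [ 1.7  1.  -3.1] op 0.025 gf 25.0 tilt [-0.     0.001 -1.   ]
[ 0.3423781  -0.2054508  -0.00159692]
```

arm_command --increments '[{"slide": [0, 0, -0.0015], "spin": 0, "gripper": -1}, {"slide": [0, 0, -0.003], "spin": 0, "gripper": -1}, {"slide": [0, 0, -0.0045], "spin": 0, "gripper": -1}, {"slide": [0, 0, -0.006], "spin": 0, "gripper": -1}, {"slide": [0, 0, -0.0075], "spin": 0, "gripper": -1}, {"slide": [0, 0, -0.009], "spin": 0, "gripper": -1}, {"slide": [0, 0, -0.01], "spin": 0, "gripper": -1}, {"slide": [0, 0, -0.01], "spin": 0, "gripper": -1}]'

```text
t: 12.32
tool_pos: [0.5373, 0.1084, 0.1491]
tool_rot: [-2.448, -1.968, 0.001]
contact_force: [-1.0, 1.7, -4.8]
opening: 0.0248
grip_force: 24.9
```

```bash
python3 -c "
from h import *
from station import status
import cv2
go(.5367,.1074,.107,-12.5);print(status.get_obs()['wrist_torque'])
w=shot('wrist','w4');f=w['frame'].astype(int)
# pin front: wood colour run per row near image centre
for r in range(0,270,15):
    g=np.abs(np.diff(f[r,260:400].sum(1)));i=np.where(g>60)[0];print(r,(i+260).tolist())
"
```

```text
slide [-0.0011 -0.0003  0.0421] spin 0.08 | pos [0.5373 0.1084 0.1491] yaw -12.42 q [0.06 0.02 1.92 0.   1.2  0.28] t 12.3167 F [-1.   1.7 -4.8] op 0.0248 gf 24.9 tilt [-0.001  0.    -1.   ]
[ 0.38452443  0.04515618 -0.03730145]
0 [260, 283, 371, 376]
15 []
30 []
45 []
60 []
75 []
90 []
105 []
120 []
135 [371]
150 [374]
165 []
180 []
195 []
210 []
225 [270, 271, 392, 393]
240 [273, 274, 391, 392]
255 [280, 281, 371, 372]
```

arm_command --increments '[{"slide": [0.008, 0, -0.001], "spin": 0, "gripper": -1}, {"slide": [0.022, 0, -0.005], "spin": 0, "gripper": -1}, {"slide": [0.036, 0, -0.009], "spin": 0, "gripper": -1}, {"slide": [0.05, 0, -0.013], "spin": 0, "gripper": -1}, {"slide": [0.064, 0, -0.016], "spin": 0, "gripper": -1}, {"slide": [0.074, 0, -0.019], "spin": 0, "gripper": -1}, {"slide": [0.08, 0, -0.02], "spin": 0, "gripper": -1}, {"slide": [0.08, 0, -0.02], "spin": 0, "gripper": -1}]'

```text
t: 13.03
tool_pos: [0.5554, 0.1882, 0.17]
tool_rot: [2.446, 1.97, 0.003]
contact_force: [0.2, 0.1, -2.0]
opening: 0.0251
grip_force: 25.1
```

```bash
python3 -c "
from h import *
from station import status
import cv2
go(.5367,.1074,.107,-12.5);print(status.get_obs()['wrist_torque'])
w=shot('wrist','w5');t=shot('top','t5');s=shot('scene','s5')
a=np.zeros((560,800,3),np.uint8);a[:300,:400]=cv2.resize(w['frame'],(400,300))[:,:,::-1]
a[:300,400:]=cv2.resize(t['frame'][150:300,205:405,::-1],(400,300),interpolation=2)
a[300:,:416]=cv2.resize(s['frame'][190:320,230:438,::-1],(416,260),interpolation=2)
cv2.imwrite('pics/m5.png',a)"
```

```text
slide [-0.083  -0.0011  0.063 ] spin 0.21 | pos [0.5554 0.1882 0.17  ] yaw -12.29 q [0.2  0.08 1.82 0.   1.24 0.41] t 13.0333 F [ 0.2  0.1 -2. ] op 0.0251 gf 25.1 tilt [ 0.002  0.    -1.   ]
[ 0.00895542  0.02873953 -0.07819412]
```

View pics/m5.png

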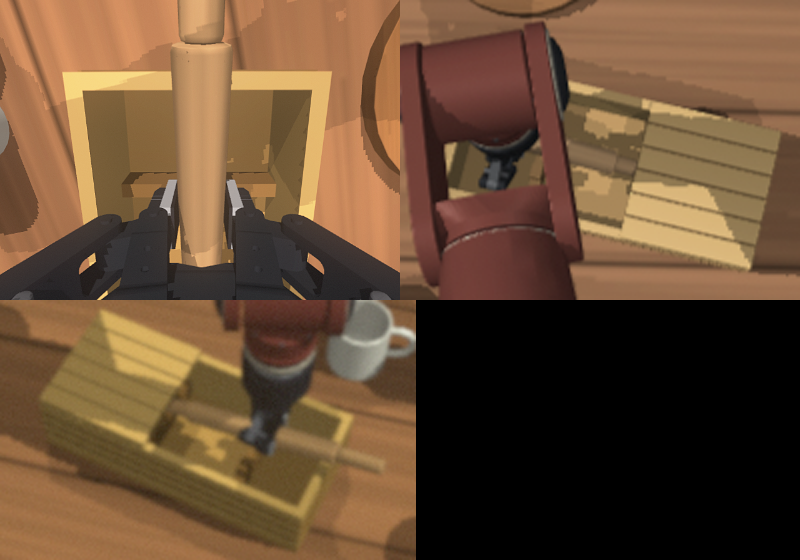

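```bash
cat >> h.py <<'E'
C=np.array([.5325,.093]);A=np.radians(-12.5);X=np.array([np.cos(A),np.sin(A)]);Y=np.array([-np.sin(A),np.cos(A)])
def onplane(d,uv,x=.001):
    o,r=ray(d,uv);n=np.r_[X,0];l=(x-((o[:2]-C)@X))/(r@n);p=o+l*r;return np.array([(p[:2]-C)@Y,p[2]])
E
python3 -c "
from h import *
w=pickle.load(open('w5.pkl','rb'));s=pickle.load(open('s5.pkl','rb'))
from station import status
p=status.get_obs()['tool_pos'];print('grip',(p[:2]-C)@X,(p[:2]-C)@Y,p[2]-.054)
print('tip(scene)',onplane(s,(421,272.5)))
for a in (8,12,16,20):
    g=np.array([(p[:2]-C)@Y,p[2]-.0565]);u=np.array([np.cos(np.radians(a)),np.sin(np.radians(a))]);n=np.array([-u[1],u[0]])
    f=lambda q:np.r_[C+.001*X+q[0]*Y,q[1]]
    print(a,'shoulder',proj(w,f(g+u*.082+n*.013)).round(1),'tip',f(g+u*.137).round(3),proj(s,f(g+u*.137)).round(1),'tail',(g-u*.163).round(3))
"
```

```text
grip 0.001282399823523333 0.09592962845739526 0.11481473759665978
tip(scene) [0.22939538 0.1442538 ]
8 shoulder [318.1  85.3] tip [0.584 0.319 0.131] [421.1 275.8] tail [-0.065  0.09 ]
12 shoulder [317.9  91.9] tip [0.583 0.317 0.141] [421.  273.4] tail [-0.064  0.078]
16 shoulder [317.7 101.2] tip [0.583 0.315 0.15 ] [420.6 270.9] tail [-0.061  0.067]
20 shoulder [317.5 113.3] tip [0.582 0.312 0.159] [419.9 268.2] tail [-0.057  0.057]
```

arm_command --increments '[{"slide": [0.008, 0, -0.001], "spin": 0, "gripper": -1}, {"slide": [0.018, 0, -0.003], "spin": 0, "gripper": -1}, {"slide": [0.03, 0, -0.005], "spin": 0, "gripper": -1}, {"slide": [0.042, 0, -0.007], "spin": 0, "gripper": -1}, {"slide": [0.05, 0, -0.008], "spin": 0, "gripper": -1}, {"slide": [0.055, 0, -0.008], "spin": 0, "gripper": -1}, {"slide": [0.055, 0, -0.008], "spin": 0, "gripper": -1}]'

```text
t: 13.77
tool_pos: [0.5667, 0.2416, 0.1771]
tool_rot: [2.447, 1.97, 0.001]
contact_force: [-0.2, 0.3, -0.9]
opening: 0.025
grip_force: 25.1
```

```bash
python3 -c "
from h import *
go(.5378,.1084,.225,-12.5)
from station import status
p=status.get_obs()['tool_pos'];print('grip',(p[:2]-C)@X,(p[:2]-C)@Y)"
```

```text
slide [-0.1363  0.0002 -0.0479] spin 0.18 | pos [0.5667 0.2416 0.1771] yaw -12.32 q [0.28 0.14 1.74 0.   1.26 0.5 ] t 13.7667 F [-0.2  0.3 -0.9] op 0.025 gf 25.1 tilt [ 0.  0. -1.]
grip 0.0011829614923391032 0.152466944561366
```

arm_command --increments '[{"slide": [0, 0, -0.015], "spin": 0, "gripper": -1}, {"slide": [0, 0, -0.04], "spin": 0, "gripper": -1}, {"slide": [-0.01, 0, -0.06], "spin": 0, "gripper": -1}, {"slide": [-0.04, 0, -0.065], "spin": 0, "gripper": -1}, {"slide": [-0.07, 0, -0.065], "spin": 0, "gripper": -1}, {"slide": [-0.1, 0, -0.065], "spin": 0, "gripper": -1}, {"slide": [-0.125, 0, -0.06], "spin": 0, "gripper": -1}, {"slide": [-0.135, 0, -0.055], "spin": 0, "gripper": -1}]'

```text
t: 14.43
tool_pos: [0.5369, 0.1059, 0.2321]
tool_rot: [2.45, 1.965, -0.001]
contact_force: [-0.5, -0.3, -0.5]
opening: 0.0251
grip_force: 25.2
```

arm_command --increments '[{"slide": [0, 0, 0.003], "spin": 0, "gripper": -1}, {"slide": [0, 0, 0.008], "spin": 0, "gripper": -1}, {"slide": [0, 0, 0.014], "spin": 0, "gripper": -1}, {"slide": [0, 0, 0.02], "spin": 0, "gripper": -1}, {"slide": [0, 0, 0.026], "spin": 0, "gripper": -1}, {"slide": [0, 0, 0.032], "spin": 0, "gripper": -1}, {"slide": [0, 0, 0.036], "spin": 0, "gripper": -1}, {"slide": [0, 0, 0.036], "spin": 0, "gripper": -1}]'

```text
t: 15.1
tool_pos: [0.5371, 0.1087, 0.1949]
tool_rot: [-2.447, -1.969, 0.002]
contact_force: [0.2, 0.4, 0.7]
opening: 0.0249
grip_force: 25.1
```

```bash
python3 -c "
from h import *
go(.5378,.1084,.173,-12.5)
from station import status
o=status.get_obs();p=o['tool_pos'];print('grip',(p[:2]-C)@X,(p[:2]-C)@Y,o['wrist_torque'])"
```

```text
slide [-0.0002  0.0008  0.0219] spin 0.14 | pos [0.5371 0.1087 0.1949] yaw -12.36 q [ 0.06 -0.04  1.89 -0.    1.29  0.28] t 15.1 F [0.2 0.4 0.7] op 0.0249 gf 25.1 tilt [-0.001 -0.    -1.   ]
grip 0.0011024133936969101 0.01634830379897504 [-0.1273556   0.00188372  0.00135104]
```

arm_command --increments '[{"slide": [0, 0, 0.003], "spin": 0, "gripper": -1}, {"slide": [0, 0, 0.006], "spin": 0, "gripper": -1}, {"slide": [0, 0, 0.009], "spin": 0, "gripper": -1}, {"slide": [0, 0, 0.012], "spin": 0, "gripper": -1}, {"slide": [0, 0, 0.015], "spin": 0, "gripper": -1}, {"slide": [0, 0, 0.017], "spin": 0, "gripper": -1}, {"slide": [0, 0, 0.018], "spin": 0, "gripper": -1}, {"slide": [0, 0, 0.018], "spin": 0, "gripper": -1}]'

```text
t: 15.77
tool_pos: [0.5374, 0.1084, 0.1778]
tool_rot: [-2.448, -1.968, 0.0]
contact_force: [0.9, 1.3, 0.1]
opening: 0.0249
grip_force: 25.1
```

```bash
cat > q.py <<'E'
from h import *
import sys
from station import status
go(.5378,.1084,.173,-12.5)
o=status.get_obs();p=o['tool_pos'];print('grip',(p[:2]-C)@Y,o['wrist_torque'])
w=shot('wrist',sys.argv[1]);g=np.array([(p[:2]-C)@Y,p[2]-.057])
f=lambda q:np.r_[C+.001*X+q[0]*Y,q[1]]
for a in (-4,0,4,8):
    u=np.array([np.cos(np.radians(a)),np.sin(np.radians(a))]);n=np.array([-u[1],u[0]])
    print(a,'shoulder',proj(w,f(g+u*.082+n*.013)).round(1),'width px at shoulder',np.ptp([proj(w,f(g+u*.08)+s*np.r_[X,0])[0] for s in(-.013,.013)]).round(1))
E
python3 q.py w6; python3 - <<'E'
import pickle,numpy as np,cv2
f=cv2.GaussianBlur(pickle.load(open('w6.pkl','rb'))['frame'],(5,5),0).astype(int)
for r in range(20,200,12): print(r,[tuple(f[r,c]) for c in (300,320)], np.argsort(-np.abs(f[r,242:400].sum(1)-f[r,238:396].sum(1)))[:6]+240)
E
```

```text
slide [0.0001 0.0004 0.0048] spin 0.1 | pos [0.5374 0.1084 0.1778] yaw -12.4 q [ 0.06 -0.02  1.9   0.    1.26  0.28] t 15.7667 F [0.9 1.3 0.1] op 0.0249 gf 25.1 tilt [-0.  0. -1.]
grip 0.016100939696640545 [-0.00922259  0.0026743  -0.05291712]
-4 shoulder [319.2  70.2] width px at shoulder 85.7
0 shoulder [319.   70.2] width px at shoulder 89.6
4 shoulder [318.9  72.1] width px at shoulder 93.8
8 shoulder [318.7  75.9] width px at shoulder 98.3
20 [(np.int64(180), np.int64(136), np.int64(93)), (np.int64(212), np.int64(160), np.int64(111))] [293 292 294 288 289 351]
32 [(np.int64(180), np.int64(137), np.int64(93)), (np.int64(210), np.int64(159), np.int64(109))] [293 292 294 351 350 291]
44 [(np.int64(180), np.int64(137), np.int64(94)), (np.int64(209), np.int64(159), np.int64(109))] [293 292 294 295 344 345]
56 [(np.int64(179), np.int64(136), np.int64(93)), (np.int64(206), np.int64(156), np.int64(107))] [293 294 292 295 343 344]
68 [(np.int64(158), np.int64(120), np.int64(83)), (np.int64(190), np.int64(144), np.int64(99))] [346 347 298 345 299 344]
80 [(np.int64(205), np.int64(155), np
[... 510 characters left out ...]
), (np.int64(215), np.int64(163), np.int64(112))] [286 285 359 287 357 358]
140 [(np.int64(206), np.int64(156), np.int64(107)), (np.int64(215), np.int64(163), np.int64(112))] [285 286 356 358 357 355]
152 [(np.int64(206), np.int64(156), np.int64(107)), (np.int64(215), np.int64(163), np.int64(112))] [368 367 363 364 369 362]
164 [(np.int64(205), np.int64(156), np.int64(107)), (np.int64(215), np.int64(163), np.int64(112))] [286 287 288 285 356 355]
176 [(np.int64(205), np.int64(156), np.int64(107)), (np.int64(215), np.int64(163), np.int64(112))] [285 286 287 357 356 355]
188 [(np.int64(206), np.int64(156), np.int64(107)), (np.int64(215), np.int64(163), np.int64(111))] [287 354 288 286 353 355]
```

```bash
cat > fit.py <<'E'
from h import *
import sys,cv2
d=pickle.load(open(sys.argv[1]+'.pkl','rb'));tz=float(sys.argv[2]);gy=float(sys.argv[3])
f=cv2.GaussianBlur(d['frame'],(5,5),0).astype(float).sum(2);g=np.abs(f[:,2:]-f[:,:-2])
rows=np.arange(int(sys.argv[4]),int(sys.argv[5]),4)
Lm=np.array([255+g[r,254:310].argmax() for r in rows]);Rm=np.array([331+g[r,330:385].argmax() for r in rows])
print(list(zip(rows.tolist(),Lm.tolist(),Rm.tolist())))
V=d['view'];o=-V[:3,:3].T@V[:3,3]
def edges(a,dz,x,ya):
    u2=np.array([np.cos(a),np.sin(a)])
    P=[]
    for s in np.linspace(0,.11,23):
        q=np.array([gy,tz-.057+dz])+u2*s; c=np.r_[C+x*X+q[0]*Y+ya*s*X,q[1]]
        ax=np.r_[Y*u2[0],u2[1]];v=o-c;v-=ax*(v@ax);D=np.linalg.norm(v);v/=D;w=np.cross(ax,v)
        sb=.013/D;cb=np.sqrt(1-sb*sb)
        P.append([proj(d,c+.013*(sb*v+k*cb*w)) for k in(-1,1)])
    P=np.array(P);out=[]
    for k in(0,1):
        i=np.argsort(P[:,k,1]);out.append(np.interp(rows,P[i,k,1],P[i,k,0]))
    out=np.sort(np.array(out),0);return out
res=lambda p:np.r_[edges(*p)[0]-Lm,edges(*p)[1]-Rm]
r=least_squares(res,[0,0,.001,0],loss='soft_l1',x_scale=[.1,.01,.01,.1])
print('tilt',np.degrees(r.x[0]),'dz',r.x[1],'x',r.x[2],'yaw',np.degrees(r.x[3]),'rms',np.sqrt(np.mean(res(r.x)**2)))
E
python3 fit.py w6 .1778 .0161 84 190; python3 fit.py w5 .170 .0959 84 190
```

```text
[(84, 287, 358), (88, 284, 360), (92, 286, 361), (96, 283, 359), (100, 286, 360), (104, 286, 358), (108, 283, 360), (112, 285, 361), (116, 286, 357), (120, 287, 358), (124, 286, 358), (128, 285, 360), (132, 284, 369), (136, 286, 357), (140, 284, 357), (144, 283, 366), (148, 285, 367), (152, 287, 367), (156, 284, 368), (160, 284, 357), (164, 286, 356), (168, 287, 358), (172, 285, 357), (176, 285, 355), (180, 286, 354), (184, 287, 356), (188, 286, 353)]
tilt 0.9439401656279508 dz -0.026133762388469758 x 0.0005613933573041037 yaw 1.0200378871073819 rms 3.2257821188592706
[(84, 301, 362), (88, 272, 367), (92, 272, 366), (96, 272, 365), (100, 272, 372), (104, 273, 372), (108, 273, 371), (112, 273, 371), (116, 274, 371), (120, 274, 370), (124, 274, 370), (128, 274, 370), (132, 274, 371), (136, 275, 370), (140, 275, 369), (144, 275, 369), (148, 284, 360), (152, 281, 362), (156, 283, 362), (160, 282, 362), (164, 281, 362), (168, 283, 362), (172, 282, 358), (176, 283, 361), (180, 284, 358), (184, 283, 356), (188, 282, 361)]
tilt 47.51265565011964 dz -0.06930410018648525 x 0.0021019342708262804 yaw -0.1322004676708257 rms 4.55488323318936
```

arm_command --increments '[{"slide": [0, 0, 0.001], "spin": 0, "gripper": -1}, {"slide": [0, 0, 0.002], "spin": 0, "gripper": -1}, {"slide": [0, 0, 0.003], "spin": 0, "gripper": -1}, {"slide": [0, 0, 0.004], "spin": 0, "gripper": -1}, {"slide": [0, 0, 0.004], "spin": 0, "gripper": -1}]'

```text
t: 16.23
tool_pos: [0.5375, 0.1084, 0.1738]
tool_rot: [2.448, 1.969, 0.0]
contact_force: [0.4, 1.3, 0.8]
opening: 0.0251
grip_force: 25.2
```

```bash
python3 q.py w7|head -2; python3 fit.py w7 .174 .0161 84 190; python3 -c "
from h import *
shot('scene','s7');shot('top','t7')"
```

```text
slide [0.0001 0.0003 0.0008] spin 0.1 | pos [0.5375 0.1084 0.1738] yaw -12.4 q [ 0.06 -0.01  1.9  -0.    1.25  0.28] t 16.2333 F [0.4 1.3 0.8] op 0.0251 gf 25.2 tilt [ 0. -0. -1.]
grip 0.016130859769972895 [ 0.01234227 -0.03054335  0.02233628]
[(84, 284, 360), (88, 285, 359), (92, 286, 359), (96, 285, 359), (100, 285, 358), (104, 284, 360), (108, 287, 357), (112, 284, 359), (116, 285, 359), (120, 287, 359), (124, 286, 359), (128, 286, 359), (132, 285, 357), (136, 288, 366), (140, 286, 366), (144, 286, 356), (148, 285, 358), (152, 286, 358), (156, 285, 365), (160, 287, 362), (164, 288, 358), (168, 287, 357), (172, 287, 358), (176, 288, 358), (180, 287, 357), (184, 288, 356), (188, 288, 354)]
tilt 2.867802275211746 dz -0.029315581363019715 x 0.0023699581524460438 yaw -0.3693473268840756 rms 2.0837552321444233
```

```bash
python3 - <<'E'
from h import *
import cv2
s=pickle.load(open('s7.pkl','rb'));w=pickle.load(open('w7.pkl','rb'))
gy,gz=.0161,.1738-.057
f=lambda y,z:np.r_[C+.001*X+y*Y,z]
for a in(-8,0,8):
    u=np.array([np.cos(np.radians(a)),np.sin(np.radians(a))])
    print(a,[(k,proj(s,f(gy+u[0]*k,gz+u[1]*k)).round(1).tolist()) for k in(-.163,-.1,0,.06,.1,.137)])
im=s['frame'].astype(int)
# print vertical colour profiles (sum RGB) at columns through predicted tail & front
for k in(-.15,-.12,-.09,-.06,.06,.08,.1,.12,.135,.145):
    c=proj(s,f(gy+k,gz)).round().astype(int)
    print(k,c,[tuple(im[v,c[0]]//4) [0:3:2] for v in range(c[1]-14,c[1]+15)].__repr__().replace('np.int64',''))
E
```

```text
-8 [(-0.163, [272.3, 210.5]), (-0.1, [295.7, 222.5]), (0, [333.6, 241.9]), (0.06, [356.7, 253.8]), (0.1, [372.2, 261.7]), (0.137, [386.7, 269.1])]
0 [(-0.163, [272.6, 215.9]), (-0.1, [295.7, 225.7]), (0, [333.6, 241.9]), (0.06, [357.1, 252.0]), (0.1, [373.0, 258.8]), (0.137, [387.9, 265.2])]
8 [(-0.163, [274.0, 221.5]), (-0.1, [296.3, 229.2]), (0, [333.6, 241.9]), (0.06, [357.0, 249.9]), (0.1, [373.0, 255.4]), (0.137, [388.1, 260.6])]
-0.15 [277 218] [((52), (23)), ((52), (23)), ((53), (24)), ((53), (24)), ((53), (24)), ((51), (23)), ((49), (22)), ((45), (20)), ((46), (21)), ((46), (21)), ((41), (19)), ((34), (17)), ((32), (17)), ((31), (16)), ((30), (15)), ((29), (14)), ((27), (13)), ((25), (12)), ((25), (12)), ((25), (11)), ((27), (12)), ((27), (12)), ((28), (12)), ((31), (14)), ((34), (16)), ((34), (16)), ((33), (15)), ((32), (14)), ((34), (16))]
-0.12 [288 223] [((53), (24)), ((53), (23)), ((52), (24)), ((52), (23)), ((52), (24)), ((51), (23)), ((46), (21)), ((44), (20)), ((47), (21)), ((46), (20)), ((40), (19)), ((33), (15)), ((31), (16)), ((30), (16)), ((29), (14)), ((29), (15)
[... 2850 characters left out ...]
31), (16)), ((38), (19)), ((43), (21)), ((45), (23)), ((43), (22)), ((40), (20)), ((36), (18)), ((32), (15)), ((28), (12)), ((26), (11)), ((25), (11)), ((25), (11)), ((27), (11)), ((28), (12)), ((32), (13)), ((35), (15)), ((39), (17)), ((42), (18)), ((46), (21)), ((50), (22))]
0.145 [391 267] [((25), (11)), ((25), (12)), ((25), (10)), ((26), (12)), ((25), (12)), ((26), (11)), ((25), (11)), ((25), (11)), ((26), (11)), ((26), (12)), ((26), (12)), ((27), (12)), ((27), (11)), ((31), (13)), ((36), (15)), ((40), (18)), ((45), (20)), ((48), (22)), ((50), (23)), ((52), (24)), ((52), (24)), ((52), (23)), ((51), (23)), ((50), (23)), ((47), (21)), ((45), (20)), ((42), (18)), ((38), (16)), ((36), (15))]
```

arm_command --increments '[{"slide": [0, 0, 0.0007], "spin": 0, "gripper": -1}, {"slide": [0, 0, 0.0014], "spin": 0, "gripper": -1}, {"slide": [0, 0, 0.002], "spin": 0, "gripper": -1}, {"slide": [0, 0, 0.002], "spin": 0, "gripper": -1}]'

```text
t: 16.72
tool_pos: [0.5377, 0.1087, 0.1723]
tool_rot: [-2.448, -1.968, -0.001]
contact_force: [-0.2, 2.3, 2.8]
opening: 0.0254
grip_force: 25.5
```

```bash
python3 q.py w8|head -2
```

```text
slide [-0.0002  0.0002 -0.0007] spin 0.09 | pos [0.5377 0.1087 0.1723] yaw -12.41 q [ 0.06 -0.01  1.91  0.    1.25  0.28] t 16.7167 F [-0.2  2.3  2.8] op 0.0254 gf 25.5 tilt [ 0.001  0.001 -1.   ]
grip 0.016405319879880118 [0.22423827 0.10145248 0.01159776]
```

arm_command --increments '[{"slide": [0, 0, 0], "spin": 0, "gripper": -1}, {"slide": [0, 0, 0], "spin": 0, "gripper": -1}, {"slide": [0, 0, -0.003], "spin": 0, "gripper": -1}, {"slide": [0, 0, -0.01], "spin": 0, "gripper": -1}, {"slide": [0, 0, -0.025], "spin": 0, "gripper": -1}, {"slide": [0, 0, -0.045], "spin": 0, "gripper": -1}, {"slide": [0, 0, -0.07], "spin": 0, "gripper": -1}, {"slide": [0, 0, -0.09], "spin": 0, "gripper": -1}]' --newtons 70

```text
t: 17.43
tool_pos: [0.5371, 0.1081, 0.2628]
tool_rot: [-2.449, -1.968, 0.002]
contact_force: [0.2, 0.3, -0.1]
opening: 0.0238
grip_force: 68.7
```

arm_command --increments '[{"slide": [0, 0, -0.025], "spin": 0, "gripper": -1}, {"slide": [0, 0, -0.045], "spin": 0, "gripper": -1}, {"slide": [0, 0, -0.06], "spin": 0, "gripper": -1}, {"slide": [0, 0, -0.068], "spin": 0, "gripper": -1}, {"slide": [0, 0, -0.07], "spin": 0, "gripper": -1}, {"slide": [0, 0, -0.07], "spin": 0, "gripper": -1}, {"slide": [0, 0, -0.07], "spin": 0, "gripper": -1}, {"slide": [0, 0, -0.07], "spin": 0, "gripper": -1}]'

```text
t: 18.1
tool_pos: [0.5369, 0.1083, 0.3301]
tool_rot: [-2.447, -1.967, 0.004]
contact_force: [0.1, 0.3, -0.8]
opening: 0.0238
grip_force: 68.7
```

```bash
python3 q.py w9|head -2; python3 - <<'E'
from h import *
import cv2
from station import status
p=status.get_obs()['tool_pos']
s=shot('scene','s9');s0=pickle.load(open('s3.pkl','rb'))
gy,gz=(p[:2]-C)@Y,p[2]-.057
f=lambda y,z:np.r_[C+.001*X+y*Y,z]
im=cv2.GaussianBlur(s['frame'],(3,3),0).astype(int).sum(2)
D=np.abs(s['frame'].astype(int)-s0['frame']).sum(2)
for k in(-.155,-.14,-.12,-.1,-.08,-.06,.06,.08,.1,.12,.13):
    c=proj(s,f(gy+k,gz)).round(1);t=proj(s,f(gy+k*np.cos(.14),gz+k*np.sin(.14)))
    u=int(round(c[0]));v=int(round(c[1]))
    print(k,c,'8deg->',round(t[1]-c[1],1),im[v-14:v+15,u].tolist(),'D',D[v-14:v+15,u].tolist())
w7=pickle.load(open('w8.pkl','rb'))['frame'].astype(int);w9=pickle.load(open('w9.pkl','rb'))['frame'].astype(int)
m=cv2.GaussianBlur(np.abs(w7-w9).sum(2).astype(np.float32),(5,5),0)<25
for r in range(10,200,20): 
    i=np.where(m[r,240:400])[0]+240; print(r,i.min() if len(i) else None,i.max() if len(i) else None,len(i))
E
```

```text
slide [0.0004 0.0014 0.157 ] spin 0.09 | pos [0.5369 0.1083 0.3301] yaw -12.41 q [ 0.06 -0.15  1.76 -0.    1.53  0.28] t 18.1 F [ 0.1  0.3 -0.8] op 0.0238 gf 68.7 tilt [-0.003 -0.    -1.   ]
grip 0.015888531096069212 [ 0.02845275 -0.06270631 -0.01572478]
-0.155 [269.5 175.3] 8deg-> 6.5 [268, 262, 276, 293, 302, 308, 309, 315, 322, 322, 312, 303, 296, 288, 282, 274, 259, 245, 248, 266, 283, 292, 296, 299, 304, 310, 314, 314, 312] D [4, 6, 6, 5, 1, 1, 14, 4, 6, 7, 18, 39, 38, 45, 58, 56, 67, 84, 76, 34, 28, 17, 7, 6, 2, 8, 3, 2, 7]
-0.14 [275.5 177.7] 8deg-> 5.9 [269, 292, 305, 307, 312, 317, 318, 318, 320, 315, 303, 294, 290, 285, 278, 269, 256, 249, 255, 271, 288, 297, 301, 308, 314, 316, 313, 312, 310] D [11, 1, 2, 11, 3, 3, 10, 5, 12, 17, 34, 43, 42, 34, 48, 43, 73, 75, 65, 24, 7, 7, 2, 5, 18, 11, 1, 9, 5]
-0.12 [283.6 181. ] 8deg-> 5.0 [300, 308, 314, 316, 319, 323, 330, 334, 330, 316, 299, 289, 287, 284, 278, 270, 258, 248, 247, 259, 280, 298, 310, 312, 310, 310, 313, 327, 363] D [7, 8, 5, 5, 7, 3, 6, 3, 1, 15, 44, 50, 42, 49, 41, 47, 48, 63, 59, 39, 31, 4, 4, 14, 7, 3, 4, 4, 12]
[... 1758 characters left out ...]
3, 184, 183, 182, 180, 178, 178, 188, 219, 278, 349, 400, 418, 411, 392, 362, 325, 291, 269, 267, 274, 281, 281, 276, 277, 283, 290, 297, 308] D [7, 10, 10, 4, 6, 2, 13, 12, 25, 90, 173, 220, 244, 230, 221, 172, 96, 17, 16, 27, 16, 13, 3, 14, 10, 11, 3, 6, 18]
0.13 [391.3 224.8] 8deg-> -5.4 [183, 186, 188, 190, 189, 189, 191, 203, 246, 312, 374, 408, 415, 402, 381, 355, 322, 291, 276, 273, 276, 280, 281, 279, 280, 286, 299, 305, 309] D [11, 8, 4, 6, 1, 14, 10, 25, 46, 134, 191, 235, 234, 218, 181, 111, 41, 18, 23, 15, 8, 12, 4, 2, 6, 6, 16, 9, 12]
10 293 352 34
30 292 353 31
50 248 395 111
70 249 394 109
90 250 393 80
110 251 392 80
130 280 373 30
150 283 391 42
170 254 399 58
190 255 399 36
```

```bash
python3 -c "
from station import order,status
o=status.get_obs();print(o['tool_pos'],o['grip_force'],abs(o['dq']).max());print(order.finish_job())"
```

```text
[0.53702742 0.10835975 0.33046213] 68.68261098861694 0.007824921955138902
the job is handed in; nothing more can be done
None
```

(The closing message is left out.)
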